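Take the pile apart and put each thing in its own place

TASK

Someone has piled four things on the bench: take the pile apart and set each in its own place, lying flat as it lies now and fully inside the rim or corners: the wick reel in the smaller round dish, the tape roll in the larger round dish, the pocket tester lengthwise in the grey rimmed tray, and the navy case lengthwise between the corner angles of the white board. Leave the upright white relay and the solder spool standing where they are.

Things in the scene. Friction and masses are not known exactly. Their poses are not given: they have to be found in the camera images.
- small_reel: blue-green plastic wick reel, a flat disc 42 mm across and 11 mm thick with a black hub, on top of the pile at the start; origin at the centre of its underside, z up
- tape_roll: roll of black tape with a white core, a ring 67 mm across and 19 mm thick (it cannot be gripped by its core), second from the top at the start; origin at the centre of its underside, z up
- tester: black pocket tester with a tan label, a flat block 100 x 62 x 24 mm (x, y, z), sides tapering from 62 mm wide low down (4 mm up) to 54 mm near the top; third from the top, lying crosswise on the navy case; origin at the centre of its underside, x along its length, z up
- navy_case: navy case, a box 61 x 115 x 50 mm (x, y, z), at the bottom of the pile; origin at the centre of its underside, y along its length, z up
- reel_dish: smaller round aluminium dish fixed to the bench: 66 mm across outside, 60 mm inside the rim; floor 4 mm above its origin, rim 3 mm higher than the floor; origin on its centre line, 2 mm above z = 0 (mat level); place of the wick reel
- tape_dish: larger round aluminium dish fixed to the bench: 91 mm across outside, 85 mm inside the rim; floor 4 mm above its origin, rim 3 mm higher than the floor; origin on its centre line, 2 mm above z = 0 (mat level); place of the tape roll
- tester_tray: grey plastic rectangular tray fixed to the bench with a low rim all round: 126 x 88 mm outside, 118 x 80 mm inside the rim (x, y); floor 4 mm above its origin, rim 3 mm higher than the floor; origin on its centre line, 2 mm above z = 0 (mat level), x along its length; place of the tester, whose length goes along x, either way round
- case_board: white laminate board 145 x 91 mm (x, y) fixed to the bench, with four small aluminium corner angles that leave 133 x 79 mm free between them; board top 4 mm above its origin, corner angles 6 mm higher; origin on its centre line, 2 mm above z = 0 (mat level), x along its length; place of the navy case, whose long side (the case's own y axis) goes along the board's x, either way round
- relay: bystander: white plug-in relay, an upright block 28 x 28 mm, 48 mm tall, standing loose; origin at the centre of its underside; not to be moved
- tin_spool: bystander: solder spool with yellow flanges, 48 mm across, 58 mm tall, standing loose; origin at the centre of its underside; not to be moved
Things that resemble listed ones, but are neither listed nor needed, are in the scene too. Leave any red look-alike of the tape_dish alone.

How it is judged:
By the outcome, as a careful person would: the job done as asked, in the order asked, and still so for the second after the job is handed in, with the robot touching nothing.
It also fails if it takes over 128 s, if anything falls off the work surface, if the arm or the gripper's body presses on something with over 40 N, if the wrist force passes 120 N, or if a joint passes its speed limit or range.

ROBOT

A 6-joint arm with a two-finger parallel gripper is mounted at the origin on a cart in front of the work surface, level with it; the furniture and walls round the work are solid. World frame = base frame: x ahead of the robot, y to its left, z up, the work surface at z = 0. Lengths are in m, angles in rad, forces in N, time in s.
With the tool pointing down it reaches from about 0.3 to 0.775 m from the base axis. Payload 14.6 kg.
Tool frame: the origin (TCP) lies midway between the tips of the shut fingers; the grasp point (between the pads) lies 19 mm behind it; z points along the fingers, y is the line along which they close (so a half turn about z gives the same grasp; the last joint's range is limited). The gripper opens to 94 mm and grips with 3 to 60 N. Pads are 16 mm wide; open, the fingers measure 119 mm over their backs; the gripper's body (75 mm by 177 mm) begins 78 mm behind the grasp point.
Start: joints at [-1.291, 0.3, 1.521, -0, 1.321, -0.067], TCP at [0.187, -0.517, 0.205] pointing down, gripper open.
Joint ranges: [-3.03, 3.03], [-0.79, 2.21], [0.23, 2.52], [-1.04, 4.18], [0, 3.07], [-2.55, 2.55]. Speed limits (rad/s): [2.22, 2.22, 2.57, 3.14, 3.14, 3.14].

INTERFACE

Orientations are given as [roll, pitch, yaw] about the fixed x, y, z axes, in that order (R = Rz(yaw) Ry(pitch) Rx(roll)).
In Python, from station import ctrl gives the robot as it stands. The module is installed in compiled form; this text tells all that it offers.
- The arm moves only by the tool servo_tool, never from a script. Its argument "plan" is a list of rows, each a list of 7 numbers: the opening in per cent of the stroke, from 0 (shut) to 100 (fully open), then the shift along the tool's x, y, z in m, then the turn, a rotation vector about the tool's x, y, z in rad. A call has exactly 8 rows; each row shifts and turns the commanded pose from where the row before left it, along the tool's axes as they then stand; what a row does not reach is not made up. A row lasts 1/8 s, in which the tool goes at most 62.5 mm and 10.7 degrees, less where a joint would pass 70% of its speed; a pose out of reach is approached as far as the arm can. A call with a gripper value outside its range is refused whole. The fingers move at their own pace and stop on an object; "force" is the grip in N (left out, the last holds). Time passes only in rows, so rows that do not move let the fingers close, or fill a call up. It gives the time, the measured TCP pose, the force, the opening and the grip force at its end, in the units of the state.
- ctrl.get_obs(): the state, without advancing time (a new reading comes with each control period).
- ctrl.camera(name): name is "side" or "top"; returns a dict with "pixels" (420x560x3 uint8, red, green, blue), "z_map" (420x560 float32, m along the optical axis (not along the pixel's ray), 0 where there is no reading), "mtx" (3x3 intrinsics, pixels), "pose" (4x4, takes a point from camera to world coordinates). Camera axes: x right, y up, looking along -z (the intrinsics and any distortion apply to the point x, -y, -z); pixel columns grow to the right and rows downward; lengths in m; the calibration is good to about 2 mm. A picture is of the moment at which its call begins.
- ctrl.hand_in(): hands the job in; it is judged then, once.
The state is a dict: "time_s": time; "qpos": joint angles; "joint_vel": joint speeds; "tau": joint torques, N m; "ee_pos": TCP position; "eef_rot": TCP orientation; "force": force on the tool from outside, world axes, zero at the start; "moment": the same for the moment, N m; "grip_width": finger opening in m; "grip_force": force on a finger pad.
Only numpy, scipy, OpenCV 4.12 (cv2) and the standard library are available. Lean on these libraries where they do the work, as an engineer would, in place of code of your own. Each camera call takes 0.05 s, during which the arm holds its last target. There are 200 camera calls.

## Working session

There is one attempt and no reset: what is moved stays moved. The work goes in short steps, Python scripts to look and compute and a tool call to move; the robot and the scene stay as the last step left them, time stands still between calls to the robot, and variables do not carry over. Pictures are saved under pics/ and viewed, at most 17 in all, crops included, and the job is handed in when it is done.

Besides the shell and the picture viewer there is one more tool, called after "Request:" by a JSON object that holds its "fn" and its "kwargs", one argument or row to a line. servo_tool: Moves the arm, as the interface text tells. Its arguments: {"type":"object","properties":{"plan":{"type":"array","items":{"type":"array","items":{"type":"number"}}},"force":{"type":"number"}},"required":["plan"]}

```bash
mkdir -p pics
cat > h.py <<'E'
import numpy as np, cv2
from station import ctrl
def grab(n):
    c=ctrl.camera(n); np.savez('%s.npz'%n,**{k:np.array(v) for k,v in c.items()}); return c
def cloud(c):
    z=c['z_map']; h,w=z.shape; K=c['mtx']; u,v=np.meshgrid(np.arange(w),np.arange(h))
    P=np.stack([(u-K[0,2])/K[0,0]*z,-(v-K[1,2])/K[1,1]*z,-z],-1)
    W=P@c['pose'][:3,:3].T+c['pose'][:3,3]; W[z==0]=np.nan; return W
E
python3 - <<'E'
from h import *
for n in('top','side'):
    c=grab(n); print({k:(v if k in('mtx','pose') else None) for k,v in c.items()})
    cv2.imwrite(f'pics/{n}0.png',c['pixels'][...,::-1])
print(ctrl.get_obs())
E
```

```text
{'pixels': None, 'z_map': None, 'mtx': array([[499.0509834 ,   0.        , 287.53373796],
       [  0.        , 499.0509834 , 207.69005967],
       [  0.        ,   0.        ,   1.        ]]), 'pose': array([[-0.01988144,  0.99490453, -0.09884185,  0.39551825],
       [-0.99967294, -0.02137205, -0.01404476,  0.12444416],
       [-0.01608565,  0.0985303 ,  0.99500404,  1.50831627],
       [ 0.        ,  0.        ,  0.        ,  1.        ]])}
{'pixels': None, 'z_map': None, 'mtx': array([[379.9325393 ,   0.        , 282.08434913],
       [  0.        , 379.9325393 , 208.88968471],
       [  0.        ,   0.        ,   1.        ]]), 'pose': array([[ 0.98894162,  0.0981381 , -0.1111908 ,  0.44079276],
       [-0.14637742,  0.52540706, -0.8381653 , -0.83188478],
       [-0.02383552,  0.84517237,  0.53396211,  0.70184036],
       [ 0.        ,  0.        ,  0.        ,  1.        ]])}
{'time_s': 0.1, 'qpos': array([-1.29059311e+00,  3.00405214e-01,  1.52145492e+00, -7.90184995e-06,
        1.32069115e+00, -6.65958539e-02]), 'joint_vel': array([-0.00076657, -0.00107924, -0.00144224,  0.0008739 ,  0.00124557,
        0.00217951]), 'tau': array([ 1.55368649e-03, -5.32644546e+01, -3.53283584e+01,  7.09601166e-02,
        2.34927284e-02, -5.25395910e-05]), 'ee_pos': array([ 0.18687917, -0.51705778,  0.20497584]), 'eef_rot': array([-3.14063564e+00, -5.61562621e-05,  3.46801005e-01]), 'force': array([-0.30988654, -0.83618135,  0.11264168]), 'moment': array([-0.07447428,  0.03634164,  0.00405117]), 'grip_force': 0.0, 'grip_width': 0.09407110629479463}
```

View pics/top0.png

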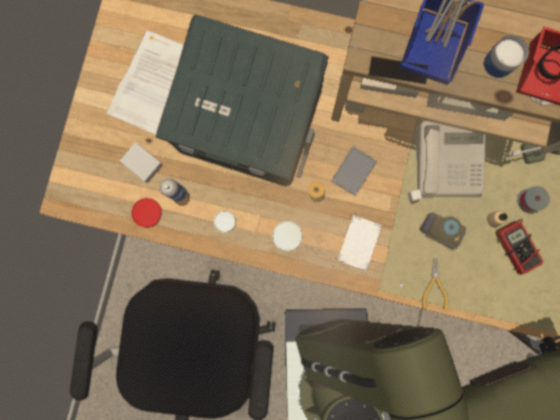

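View pics/side0.png

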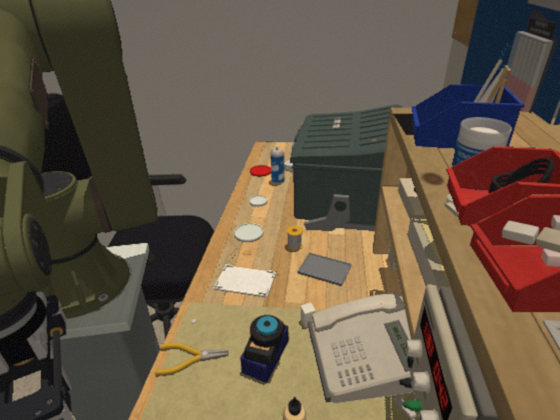

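The top picture shows the pile at (443,231) with the wick reel on top at (451,228). Around it are the relay at (416,196) and the spool at (316,190). The places are the reel dish (225,222), tape dish (287,236), tester tray (354,170) and board (360,242). A red look-alike dish sits at (147,212). In the side picture the pile is at (265,345).

Things that could be mistaken for the targets:
- **Reel:** the spools at (535,200) and (501,217).
- **Tape dish:** the red disc (147,212) and the smaller dish (225,222).
- **Tester:** the red multimeter (520,247).
- **Tester tray:** the light grey plate (140,162).
- **Board:** the paper (147,82).

Run:
```python
from h import *
t=np.load('top.npz'); s=np.load('side.npz')
Wt=cloud(t); Ws=cloud(s)
np.set_printoptions(precision=4,suppress=True)
for n,(u,v) in dict(reel=(451,228),reeldish=(225,222),tapedish=(287,236),tray=(354,170),board=(360,242),relay=(416,196),spool=(316,190),red=(147,212),tester=(440,238),mat=(400,270),wood=(330,220),shelf=(450,105),phone=(440,130),shelfedge=(520,125),toolbox=(270,150)).items(): print(n,Wt[v,u])
# cameras vs each other: z bias
a=t['pixels'][150:290,380:560]; b=cv2.resize(a,None,fx=4.4,fy=4.2,interpolation=cv2.INTER_CUBIC)
c=s['pixels'][290:400,200:320]; d=cv2.resize(c,(640,588),interpolation=cv2.INTER_CUBIC)
a=t['pixels'][180:265,395:495]; b=cv2.resize(a,(690,588),interpolation=cv2.INTER_CUBIC)
out=np.hstack([cv2.resize(b,(420,357)),cv2.resize(d,(380,357))])
cv2.imwrite('pics/pile.png',out[...,::-1])
# layered heights around pile
m=(Wt[...,0]>.2)&(Wt[...,0]<.6)&(Wt[...,1]>-.35)&(Wt[...,1]<-.1)
z=Wt[...,2]
for row in range(205,256,3): print(row,' '.join('%4d'%(1000*x) for x in z[row,412:476:3]))
```

```text
reel [ 0.4676 -0.3098  0.1129]
reeldish [0.5053 0.3354 0.0069]
tapedish [0.4592 0.1489 0.0068]
tray [ 0.6555 -0.0587  0.0065]
board [ 0.4366 -0.069   0.0103]
relay [ 0.5668 -0.2323  0.0495]
spool [0.5975 0.058  0.0008]
red [0.5407 0.5725 0.0063]
tester [ 0.4419 -0.2919  0.0646]
mat [ 0.3511 -0.1856  0.0054]
wood [0.5048 0.0184 0.0053]
shelf [ 0.7721 -0.2759  0.2661]
phone [ 0.7587 -0.3078  0.0643]
shelfedge [ 0.7264 -0.4675  0.2257]
toolbox [0.6663 0.1834 0.2678]
205    2    0    8    3    4    3    3    5    6    5    1    2    1    5    3    5   -2    0    1    4    1    2
208    6    6    1    0    3    3    6    2    1    3    3    0    5    9    2    7    2    0    8    5   10    4
211    6    2    6    5    0    7    0    1    2    6    2    6   -2    4    6    0   -1    5    2    4    2   -3
214    5    7    2    1   -3    3   46   54   49    2    2   10    2    4    4    4    0    0    6    2    7    2
217    2    2   -1   -1    7   24   53   54   73   77   78   96   96  100  100    5    1    2    0    6    0    1
220    6    3    4    2   15   52   53   63   76   84   89   9
[... 605 characters left out ...]
2    0    6    2
238    2    7    5    1    3    3    3    7   34   57   71   96   91   92   97   78   83   -1    0    5   13    2
241    1    3    3   -2    4    7    7    0    2   17   36   56   67   75   75   75   78    6    6    1    0    0
244   -2    4    3    0    3    0    0    1   -1    5    2   31   49   52   65   75    8    0    5    5    3   -2
247    1    9    3    2   -2   -1   -2    2    0    0    5    2   11   34   48    7    0   -4    0    4    0    3
250    2    3    1   -1    2    7    5    2    3   13    4    0    3    2   -4    2    1    1    2    9   -2    2
253    2    2    4    9    0   -1    2    1    2   -3    6    4    7    0    5    5    7    1    2    4    3   -1
```

View pics/pile.png

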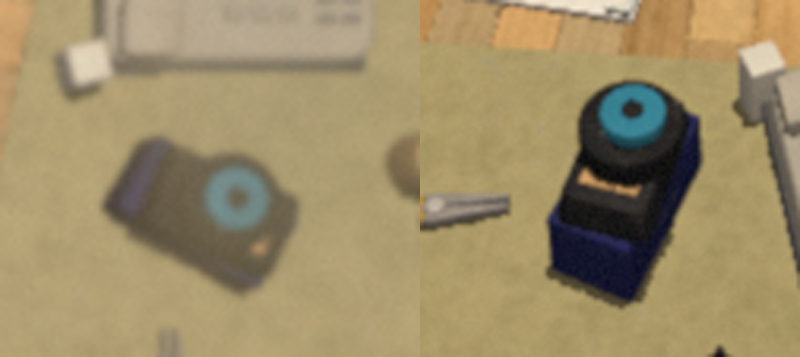

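The crop confirms the pile: blue-green reel on the black tape ring, tester with the tan label, and navy case showing at the upper left. Next I'll measure it on orthorectified views at each layer's height.

```bash
cat >> h.py <<'E'
def ortho(c,z,x0,x1,y0,y1,mm=1.0):
    # image: row 0 = x1 (far), col 0 = y1 (left); returns picture at plane z
    xs=np.arange(x1,x0,-mm/1000); ys=np.arange(y1,y0,-mm/1000)
    Y,X=np.meshgrid(ys,xs); P=np.stack([X,Y,np.full_like(X,z)],-1)
    T=c['pose']; Q=(P-T[:3,3])@T[:3,:3]; K=c['mtx']
    u=K[0,0]*Q[...,0]/-Q[...,2]+K[0,2]; v=K[1,1]*Q[...,1]/Q[...,2]+K[1,2]
    return cv2.remap(c['pixels'],u.astype(np.float32),v.astype(np.float32),cv2.INTER_CUBIC)
E
python3 - <<'E'
from h import *
t=dict(np.load('top.npz')); s=dict(np.load('side.npz'))
rows=[]
for c in(t,s):
    rows.append(np.hstack([ortho(c,z,.36,.54,-.40,-.21,.72) for z in(.108,.076,.05)]))
im=np.vstack(rows); print(im.shape)
for k in range(0,264,28):  # grid 20mm
    pass
n=im.shape[1]//3; h=im.shape[0]//2
for i in range(3):
    for j in range(2):
        for x in np.arange(.38,.54,.04): cv2.line(im,(i*n,j*h+int((.54-x)/.00072)),(i*n+n-1,j*h+int((.54-x)/.00072)),(255,255,255),1)
        for y in np.arange(-.38,-.21,.04): cv2.line(im,(i*n+int((-.21-y)/.00072),j*h),(i*n+int((-.21-y)/.00072),j*h+h-1),(255,255,255),1)
cv2.imwrite('pics/ortho1.png',im[...,::-1])
rows=[]
for c in(t,s): rows.append(ortho(c,.009,.36,.74,-.16,.40,.72*1.0))
im=np.vstack(rows); im=cv2.resize(im,(560,760)) 
im=np.hstack([cv2.resize(r,(400,271)) for r in rows]); 
im=np.vstack(rows)
h=rows[0].shape
print(h)
im=cv2.resize(im,None,fx=.56,fy=.56,interpolation=cv2.INTER_AREA); print(im.shape)
cv2.imwrite('pics/ortho2.png',im[...,::-1])
E
```

```text
(502, 792, 3)
(528, 778, 3)
(591, 436, 3)
```

View pics/ortho1.png

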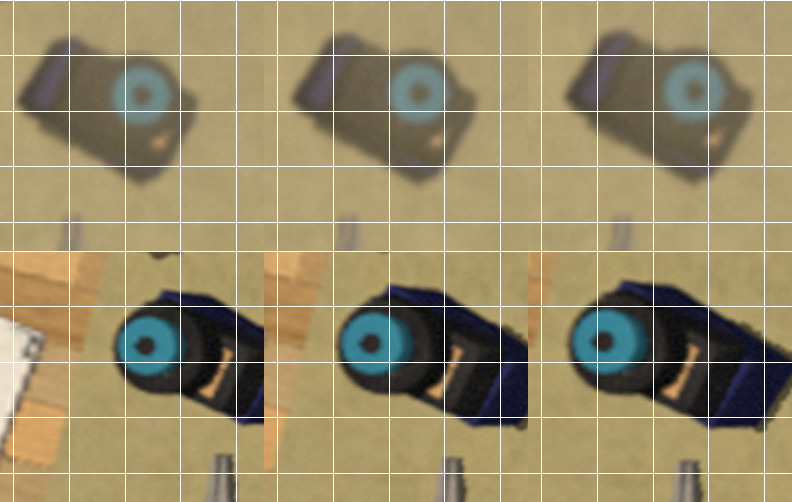

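View pics/ortho2.png

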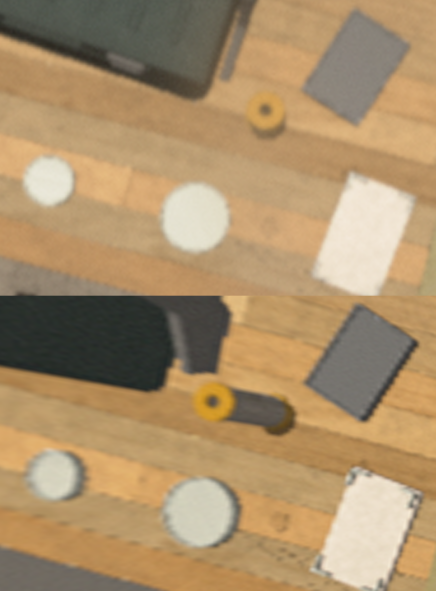

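The orthos show the pile layers lined up, with the case's long axis running from upper-left to lower-right, about 28° off y. The dishes, tray and board are clear in both cameras, and the cameras agree to about 2–3 mm. Next are the numeric fits.

```bash
cat >> h.py <<'E'
def seg(c,z,box,f,mm=.5,k=3):
    """biggest blob of mask f(hsv,rgb) on plane z within box (x0,x1,y0,y1): contour points in world"""
    im=ortho(c,z,*box,mm); hsv=cv2.cvtColor(im,cv2.COLOR_RGB2HSV).astype(int)
    m=f(hsv,im.astype(int)).astype(np.uint8)
    m=cv2.morphologyEx(m,cv2.MORPH_OPEN,np.ones((k,k))); 
    cs,_=cv2.findContours(m,cv2.RETR_EXTERNAL,cv2.CHAIN_APPROX_NONE); q=max(cs,key=cv2.contourArea)[:,0].astype(float)
    return np.stack([box[1]-q[:,1]*mm/1000,box[3]-q[:,0]*mm/1000],1)
def rect(p):
    (cx,cy),(w,h),a=cv2.minAreaRect((p*1000).astype(np.float32))
    if w<h: w,h,a=h,w,a+90
    return dict(c=(round(cx,1),round(cy,1)),size=(round(w,1),round(h,1)),long_deg=round((a+90)%180-90,1))
def circ(p):
    (cx,cy),(w,h),a=cv2.fitEllipse((p*1000).astype(np.float32)); return dict(c=(round(cx,1),round(cy,1)),d=(round(w,1),round(h,1)))
E
python3 - <<'E'
from h import *
C={n:dict(np.load(n+'.npz')) for n in('top','side')}
for n,c in C.items():
    print(n)
    print('reel',circ(seg(c,.104,(.42,.52,-.36,-.26),lambda h,r:(h[...,0]>85)&(h[...,0]<110)&(h[...,1]>60))))
    w=lambda h,r:(h[...,1]<50)&(h[...,2]>120)
    for z in(.009,):
        print('reeldish',circ(seg(c,z,(.45,.56,.28,.40),w)),'tapedish',circ(seg(c,z,(.40,.52,.09,.22),w)))
        print('board',rect(seg(c,.006,(.33,.55,-.15,.03),w)),'tray',rect(seg(c,z,(.57,.74,-.14,.02),lambda h,r:(h[...,1]<70)&(h[...,2]<150),.5,7)))
    print('spool',circ(seg(c,.058,(.54,.66,-.02,.08),lambda h,r:(h[...,0]>14)&(h[...,0]<30)&(h[...,1]>160))))
    print('relay',rect(seg(c,.048,(.52,.62,-.28,-.18),w)))
t=C['top']; W=cloud(t)
# obstacles: height map, 4cm cells over the work
ok=np.isfinite(W[...,0]); 
for x in np.arange(.80,.28,-.04):
    print('%.2f'%x,' '.join('%4d'%(1000*np.nanpercentile(np.r_[W[...,2][ok&(abs(W[...,0]-x)<.02)&(abs(W[...,1]-y)<.02)],-.1],95)) for y in np.arange(.40,-.56,-.04)))
E
```

```text
topTraceback (most recent call last):
  File "<stdin>", line 5, in <module>
  File "h.py", line 21, in seg
    cs,_=cv2.findContours(m,cv2.RETR_EXTERNAL,cv2.CHAIN_APPROX_NONE); q=max(cs,key=cv2.contourArea)[:,0].astype(float)
                                                                        ~~~^^^^^^^^^^^^^^^^^^^^^^^^
ValueError: max() iterable argument is empty
```

Run:
```python
from h import *
C={n:dict(np.load(n+'.npz')) for n in('top','side')}
P=dict(reel=(.482,-.3115,.104),tape=(.445,-.32,.093),mat=(.38,-.38,0),board=(.437,-.069,.006),tray=(.655,-.059,.006),wood=(.5,.02,0),wood2=(.5,.25,0),tdish=(.459,.149,.006),rdish=(.505,.335,.006),relay=(.5668,-.2323,.048),spool=(.595,.035,.058),navy=(.475,-.235,.05))
for n,c in C.items():
    print(n,{k:cv2.cvtColor(ortho(c,p[2],p[0]-.003,p[0]+.003,p[1]-.003,p[1]+.003),cv2.COLOR_RGB2HSV).reshape(-1,3).mean(0).astype(int).tolist() for k,p in P.items()})
```

```text
top {'reel': [81, 34, 133], 'tape': [20, 74, 106], 'mat': [21, 90, 177], 'board': [17, 31, 240], 'tray': [15, 28, 138], 'wood': [17, 97, 191], 'wood2': [16, 114, 225], 'tdish': [24, 23, 228], 'rdish': [25, 21, 231], 'relay': [20, 44, 223], 'spool': [17, 119, 203], 'navy': [21, 85, 160]}
side {'reel': [95, 153, 139], 'tape': [15, 27, 41], 'mat': [22, 101, 171], 'board': [18, 35, 235], 'tray': [18, 16, 118], 'wood': [18, 114, 182], 'wood2': [16, 131, 223], 'tdish': [27, 28, 210], 'rdish': [25, 28, 214], 'relay': [19, 44, 223], 'spool': [19, 178, 162], 'navy': [22, 103, 160]}
```

```bash
cat > m1.py <<'E'
from h import *
C={n:dict(np.load(n+'.npz')) for n in('top','side')}
def go(nm,f):
    try: print(nm,f())
    except Exception as e: print(nm,'fail')
for n,c in C.items():
    print(n)
    go('reel',lambda:circ(seg(c,.104,(.42,.52,-.36,-.26),lambda h,r:(h[...,0]>55)&(h[...,0]<115)&(h[...,1]>(20 if n=='top' else 70)))))
    w=lambda h,r:(h[...,1]<62)&(h[...,2]>150)
    go('reeldish',lambda:circ(seg(c,.009,(.45,.56,.28,.40),w)))
    go('tapedish',lambda:circ(seg(c,.009,(.40,.52,.09,.22),w)))
    go('board',lambda:rect(seg(c,.006,(.33,.55,-.15,.03),w)))
    go('tray',lambda:rect(seg(c,.009,(.57,.74,-.14,.02),lambda h,r:(h[...,1]<60)&(h[...,2]<170),.5,7)))
    go('spool',lambda:circ(seg(c,.058,(.54,.66,-.01,.08),lambda h,r:(h[...,0]>14)&(h[...,0]<30)&(h[...,1]>(150 if n=='top' else 200)))))
    go('relay',lambda:rect(seg(c,.048,(.52,.62,-.27,-.18),w)))
E
python3 m1.py
python3 - <<'E'
from h import *
W=cloud(dict(np.load('top.npz')))
ok=np.isfinite(W[...,0]); 
for x in np.arange(.80,.28,-.04):
    print('%.2f'%x,' '.join('%4d'%(1000*np.nanpercentile(np.r_[W[...,2][ok&(abs(W[...,0]-x)<.02)&(abs(W[...,1]-y)<.02)],-.1],95)) for y in np.arange(.40,-.56,-.04)))
E
```

```text
top
reel {'c': (471.7, -312.4), 'd': (39.9, 40.5)}
reeldish {'c': (507.3, 337.2), 'd': (64.5, 65.5)}
tapedish {'c': (460.1, 149.4), 'd': (88.4, 91.0)}
board {'c': (435.5, -67.0), 'size': (146.0, 92.5), 'long_deg': -21.4}
tray {'c': (653.8, -57.3), 'size': (124.5, 85.5), 'long_deg': -33.2}
spool {'c': (603.3, 50.9), 'd': (6.7, 17.2)}
relay {'c': (587.7, -242.5), 'size': (64.5, 55.0), 'long_deg': 0.0}
side
reel {'c': (471.9, -315.4), 'd': (44.0, 50.9)}
reeldish {'c': (509.0, 333.0), 'd': (63.6, 65.5)}
tapedish {'c': (461.5, 145.6), 'd': (88.6, 90.0)}
board {'c': (436.6, -67.8), 'size': (147.5, 99.7), 'long_deg': -21.5}
tray {'c': (654.1, -63.4), 'size': (125.5, 93.2), 'long_deg': -33.4}
spool {'c': (590.7, 57.1), 'd': (35.4, 37.2)}
relay {'c': (599.2, -256.5), 'size': (41.5, 27.0), 'long_deg': 0.0}
0.80  281  282  284  285  285  287  292  295  294    6  419  425  427  458  460  428  475  424  494  497  486  461  426 -100
0.76  277  279  280  282  282  283  285  285  283    6    5    5    6  420  424  459  423  423  423  452  449  458  425  228
0.72  273  274  276  277  279  281  279  2
[... 632 characters left out ...]
    6    5   12   10    5    6    8    7   76   13    8    8   57   85    8
0.48    5   10   11    5    5   11   11   12    5    8    5   11   12   13    6    8   54  106  111   98    7   59   84   48
0.44    5    6    6    6    5    9   11   13    6    6    7   12   11   10    7    7    8   96  106   82    8    8   44   47
0.40    6    5    6    7    5    6    7    6    5    7   13   11   12    7    8    8    8    9   42    9    8    9   37   49
0.36 -771 -774 -768    0    4    5    6    7    5    7    6    9   13    6    8    8    8   15    9    9    8    8    8   44
0.32 -361 -773 -768 -771 -771 -769 -772    2    6    5    6    6    6    7    7    8    8   17    8    8    8    9    9   15
```

Request:
{"fn": "servo_tool", "kwargs": {
  "plan": [
    [100,0,0,0,0,0,0.174],
    [100,0,0,0,0,0,0.173],
    [100,0.0475,-0.034,0.007,0,0,0],
    [100,0.0475,-0.034,0.007,0,0,0],
    [100,0.0475,-0.034,0.007,0,0,0],
    [100,0.0475,-0.034,0.007,0,0,0],
    [100,0.0475,-0.034,0.007,0,0,0],
    [100,0.0475,-0.034,0.007,0,0,0]
  ],
  "force": 12
}}

```text
time_s: 1.1
ee_pos: [0.4733, -0.3119, 0.1631]
eef_rot: [-3.141, 0.0, -0.0]
force: [0.6, -0.9, 0.0]
grip_width: 0.0939
grip_force: 0.0
```

Request:
{"fn": "servo_tool", "kwargs": {
  "plan": [
    [100,-0.001,0.002,0.02,0,0,0],
    [100,0,0,0.025,0,0,0],
    [100,0,0,0.015,0,0,0],
    [100,0,0,0.005,0,0,0],
    [30,0,0,0,0,0,0],
    [30,0,0,0,0,0,0],
    [30,0,0,0,0,0,0],
    [30,0,0,0,0,0,0]
  ],
  "force": 12
}}

```text
time_s: 2.1
ee_pos: [0.4711, -0.3154, 0.0988]
eef_rot: [3.141, -0.0, -0.0]
force: [-0.3, -0.3, -0.8]
grip_width: 0.0572
grip_force: 0.0
```

Request:
{"fn": "servo_tool", "kwargs": {
  "plan": [
    [0,0,0,0,0,0,0],
    [0,0,0,0,0,0,0],
    [0,0,0,0,0,0,0],
    [0,0,0,0,0,0,0],
    [0,0,0,-0.01,0,0,0],
    [0,0,0,-0.03,0,0,0],
    [0,0,0,-0.04,0,0,0],
    [0,0,0,0,0,0,0]
  ],
  "force": 12
}}

```text
time_s: 3.1
ee_pos: [0.472, -0.316, 0.182]
eef_rot: [3.138, -0.005, -0.0]
force: [0.2, 0.2, -1.3]
grip_width: 0.0414
grip_force: 12.0
```

Run:
```python
from h import *
for n in('top','side'):
    c=grab(n); cv2.imwrite(f'pics/{n}1.png',c['pixels'][...,::-1])
a=cv2.imread('pics/top1.png')[150:270,380:500]; b=cv2.imread('pics/side1.png')[230:390,190:350]
cv2.imwrite('pics/g1.png',np.hstack([cv2.resize(a,(390,390)),cv2.resize(b,(390,390))]))
```

```text
(no output)
```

View pics/g1.png

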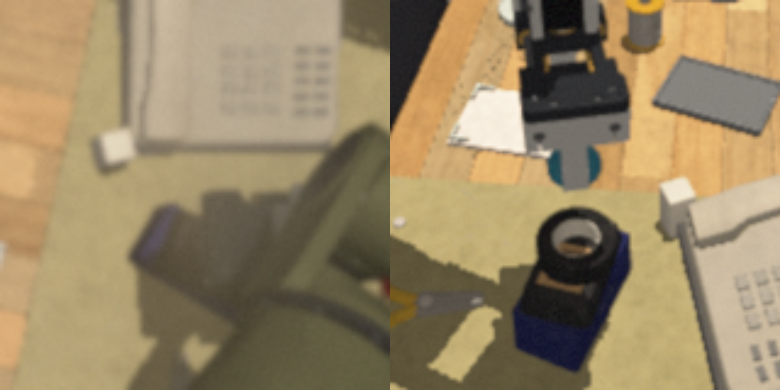

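Request:
{"fn": "servo_tool", "kwargs": {
  "plan": [
    [0,0.003,-0.04,0,0,0,0],
    [0,0.003,-0.059,0,0,0,0],
    [0,0.003,-0.059,0,0,0,0],
    [0,0.003,-0.059,0,0,0,0],
    [0,0.003,-0.059,0,0,0,0],
    [0,0.003,-0.059,0,0,0,0],
    [0,0.003,-0.059,0,0,0,0],
    [0,0.003,-0.059,0,0,0,0]
  ]
}}

```text
time_s: 4.2
ee_pos: [0.4943, 0.1395, 0.1774]
eef_rot: [3.141, 0.002, -0.0]
force: [0.6, -0.2, -0.3]
grip_width: 0.0416
grip_force: 12.0
```

Request:
{"fn": "servo_tool", "kwargs": {
  "plan": [
    [0,0.003,-0.059,0,0,0,0],
    [0,0.003,-0.059,0,0,0,0],
    [0,0.003,-0.05,0,0,0,0],
    [0,0.002,-0.03,0.03,0,0,0],
    [0,0,0,0.04,0,0,0],
    [0,0,0,0.04,0,0,0],
    [0,0,0,0.02,0,0,0],
    [0,0,0,0,0,0,0]
  ]
}}

```text
time_s: 5.2
ee_pos: [0.5055, 0.3353, 0.0472]
eef_rot: [3.14, 0.002, -0.0]
force: [0.1, -0.7, -0.0]
grip_width: 0.0414
grip_force: 12.0
```

Request:
{"fn": "servo_tool", "kwargs": {
  "plan": [
    [0,0.002,0,0.02,0,0,0],
    [0,0,0,0.01,0,0,0],
    [0,0,0,0.005,0,0,0],
    [0,0,0,0,0,0,0],
    [62,0,0,0,0,0,0],
    [62,0,0,0,0,0,0],
    [62,0,0,-0.01,0,0,0],
    [62,0,0,-0.05,0,0,0]
  ]
}}

```text
time_s: 6.2
ee_pos: [0.5069, 0.3349, 0.0723]
eef_rot: [3.139, 0.004, -0.0]
force: [0.4, 0.4, 0.6]
grip_width: 0.0583
grip_force: 0.0
```

Request:
{"fn": "servo_tool", "kwargs": {
  "plan": [
    [100,-0.003,0.02,-0.06,0,0,0],
    [100,-0.003,0.06,-0.03,0,0,0],
    [100,-0.003,0.06,0,0,0,0],
    [100,-0.003,0.06,0,0,0,0],
    [100,-0.003,0.06,0,0,0,0],
    [100,-0.003,0.06,0,0,0,0],
    [100,-0.003,0.06,0,0,0,0],
    [100,-0.003,0.06,0,0,0,0]
  ]
}}

```text
time_s: 7.2
ee_pos: [0.484, -0.1018, 0.1617]
eef_rot: [3.141, -0.001, -0.0]
force: [0.5, 0.6, -0.5]
grip_width: 0.0938
grip_force: 0.0
```

Run:
```python
from h import *
for n in('top','side'):
    c=grab(n)
    r=lambda h,q:(h[...,0]>55)&(h[...,0]<115)&(h[...,1]>(20 if n=='top' else 70))
    w=lambda h,q:((h[...,1]<62)&(h[...,2]>150))|r(h,q)
    for nm,z,f in(('reel',.017,r),('dish',.009,w)):
        try: print(n,nm,circ(seg(c,z,(.45,.57,.27,.40),f)))
        except Exception as e: print(n,nm,e)
    cv2.imwrite(f'pics/{n}2.png',c['pixels'][...,::-1])
a=ortho(dict(np.load('side.npz')),.01,.45,.57,.27,.40,.4); b=cv2.imread('pics/side2.png')[230:390,190:350]; d=cv2.imread('pics/top2.png')[170:270,390:490]
cv2.imwrite('pics/g2.png',np.hstack([cv2.resize(a[...,::-1],(260,260)),cv2.resize(b,(260,260)),cv2.resize(d,(260,260))]))
```

```text
top reel {'c': (508.3, 335.0), 'd': (40.1, 40.7)}
top dish {'c': (507.3, 337.3), 'd': (64.6, 65.7)}
side reel {'c': (523.8, 326.2), 'd': (10.6, 44.1)}
side dish {'c': (524.7, 339.7), 'd': (10.7, 44.8)}
```

View pics/g2.png

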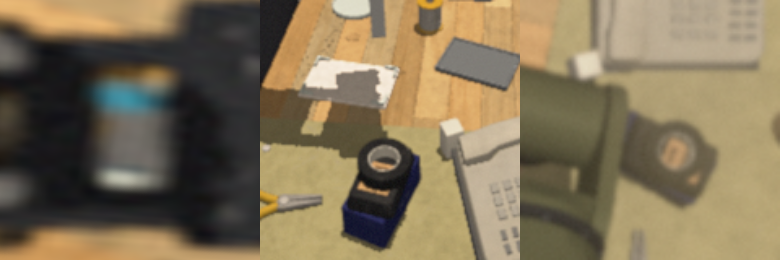

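The reel is centred in its dish within 2.5 mm in the top camera, and TCP and top camera agree to about 1 mm. Tape, tester and case are undisturbed. Now the tape roll.

Run:
```python
from h import *
C={n:dict(np.load(n+'.npz')) for n in('top','side')}
box=(.42,.53,-.37,-.26)
for n,c in C.items():
    W=cloud(c); z=W[...,2]
    m=(W[...,0]>box[0])&(W[...,0]<box[1])&(W[...,1]>box[2])&(W[...,1]<box[3])&(z>.0845)&(z<.12)
    p=W[m]; cc,r=cv2.minEnclosingCircle((p[:,:2]*1000).astype(np.float32)); print(n,'depth',m.sum(),np.median(p,0).round(4),cc,r)
    for th in(100,120,130,150):
        try: print(n,th,'core',circ(seg(c,.093,(.445,.50,-.335,-.285),lambda h,r:(h[...,2]>th)&(h[...,1]<110))))
        except Exception as e: print(th,'x')
im=np.hstack([ortho(C['top'],.093,.40,.54,-.37,-.23,.36),ortho(C['side'],.093,.40,.54,-.37,-.23,.36)])
for k in(0,389):
    for x in np.arange(.42,.54,.02): cv2.line(im,(k,int((.54-x)/.00036)),(k+388,int((.54-x)/.00036)),(255,255,255),1)
    for y in np.arange(-.35,-.23,.02): cv2.line(im,(k+int((-.23-y)/.00036),0),(k+int((-.23-y)/.00036),388),(255,255,255),1)
cv2.imwrite('pics/tape.png',im[...,::-1])
```

```text
top depth 361 [ 0.4691 -0.31    0.0954] (470.31390380859375, -316.1925354003906) 38.8463134765625
top 100 core {'c': (474.6, -312.2), 'd': (53.2, 64.7)}
top 120 core {'c': (469.2, -312.9), 'd': (40.7, 43.1)}
top 130 core {'c': (468.2, -313.9), 'd': (34.6, 41.5)}
top 150 core {'c': (466.9, -310.9), 'd': (25.2, 34.3)}
side depth 684 [ 0.4705 -0.3197  0.0954] (471.1025390625, -313.6521301269531) 34.33372116088867
side 100 core {'c': (470.2, -310.5), 'd': (41.1, 41.4)}
side 120 core {'c': (470.1, -310.5), 'd': (39.9, 40.0)}
side 130 core {'c': (470.3, -310.8), 'd': (36.5, 37.1)}
side 150 core {'c': (497.5, -287.7), 'd': (5.7, 9.8)}
```

View pics/tape.png

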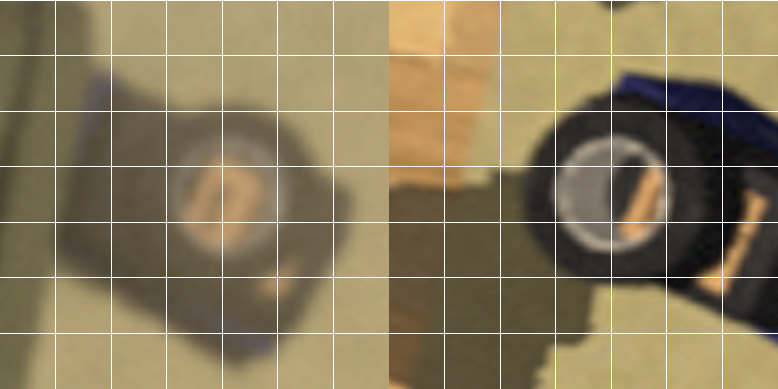

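Request:
{"fn": "servo_tool", "kwargs": {
  "plan": [
    [100,-0.003,0.052,0,0,0,0],
    [100,-0.003,0.052,0,0,0,0],
    [100,-0.003,0.052,0,0,0,0],
    [100,-0.004,0.052,0.01,0,0,0],
    [100,0,0,0.03,0,0,0],
    [100,0,0,0.025,0,0,0],
    [100,0,0,0.012,0,0,0],
    [100,0,0,0,0,0,0]
  ],
  "force": 15
}}

```text
time_s: 8.3
ee_pos: [0.4714, -0.3075, 0.0837]
eef_rot: [-3.141, 0.0, 0.0]
force: [-1.0, 0.2, 0.2]
grip_width: 0.094
grip_force: 0.0
```

Request:
{"fn": "servo_tool", "kwargs": {
  "plan": [
    [100,-0.001,0.004,0.0045,0,0,0],
    [0,0,0,0,0,0,0],
    [0,0,0,0,0,0,0],
    [0,0,0,0,0,0,0],
    [0,0,0,0,0,0,0],
    [0,0,0,0,0,0,0],
    [0,0,0,-0.01,0,0,0],
    [0,0,0,-0.04,0,0,0]
  ],
  "force": 15
}}

```text
time_s: 9.3
ee_pos: [0.4694, -0.3112, 0.1283]
eef_rot: [-3.139, 0.003, -0.0]
force: [0.2, -0.1, 0.5]
grip_width: 0.0667
grip_force: 15.0
```

Request:
{"fn": "servo_tool", "kwargs": {
  "plan": [
    [0,0,-0.04,-0.01,0,0,0],
    [0,-0.001,-0.06,0,0,0,0],
    [0,-0.001,-0.06,0,0,0,0],
    [0,-0.002,-0.06,0,0,0,0],
    [0,-0.002,-0.06,0,0,0,0],
    [0,-0.002,-0.06,0,0,0,0],
    [0,-0.001,-0.06,0,0,0,0],
    [0,-0.001,-0.06,0,0,0,0]
  ]
}}

```text
time_s: 10.3
ee_pos: [0.4601, 0.1501, 0.1399]
eef_rot: [-3.141, -0.001, -0.0]
force: [0.2, 0.4, -0.5]
grip_width: 0.0665
grip_force: 15.0
```

Request:
{"fn": "servo_tool", "kwargs": {
  "plan": [
    [0,0,0,0.03,0,0,0],
    [0,0,0,0.04,0,0,0],
    [0,0,0,0.03,0,0,0],
    [0,0,0,0.01,0,0,0],
    [0,0,0,0,0,0,0],
    [0,0,0,0,0,0,0],
    [0,0,0,0,0,0,0],
    [0,0,0,0,0,0,0]
  ]
}}

```text
time_s: 11.3
ee_pos: [0.4606, 0.1482, 0.0296]
eef_rot: [-3.141, -0.001, -0.0]
force: [-0.1, 0.0, -0.2]
grip_width: 0.0666
grip_force: 15.0
```

Down 18 mm, release, and go back up and away along −y.

Request:
{"fn": "servo_tool", "kwargs": {
  "plan": [
    [0,-0.001,-0.001,0.012,0,0,0],
    [0,0,0,0.006,0,0,0],
    [0,0,0,0,0,0,0],
    [90,0,0,0,0,0,0],
    [90,0,0,0,0,0,0],
    [90,0,0,0,0,0,0],
    [90,0,0,-0.02,0,0,0],
    [90,0,0,-0.05,0,0,0]
  ]
}}

```text
time_s: 12.3
ee_pos: [0.4582, 0.1488, 0.0805]
eef_rot: [3.141, 0.004, -0.0]
force: [-0.0, 0.9, 1.2]
grip_width: 0.0843
grip_force: 0.0
```

Request:
{"fn": "servo_tool", "kwargs": {
  "plan": [
    [100,0,0,-0.06,0,0,0],
    [100,0,0.06,-0.02,0,0,0],
    [100,0,0.06,0,0,0,0],
    [100,0,0.06,0,0,0,0],
    [100,0,0.05,0,0,0,0],
    [100,0,0,0,0,0,0],
    [100,0,0,0,0,0,0],
    [100,0,0,0,0,0,0]
  ]
}}

```text
time_s: 13.3
ee_pos: [0.4593, -0.0791, 0.1609]
eef_rot: [-3.141, -0.0, 0.001]
force: [-0.2, 0.9, 0.7]
grip_width: 0.0938
grip_force: 0.0
```

Run:
```python
from h import *
for n in('top','side'):
    c=grab(n); cv2.imwrite(f'pics/{n}3.png',c['pixels'][...,::-1])
C={n:dict(np.load(n+'.npz')) for n in('top','side')}
c=C['top']
print('tape',circ(seg(c,.025,(.40,.52,.09,.22),lambda h,r:(h[...,2]<120))))
for n in C:
  try:
    W=cloud(C[n]); z=W[...,2]; m=(W[...,0]>.36)&(W[...,0]<.56)&(W[...,1]>-.40)&(W[...,1]<-.2)
    print(n,rect(W[m&(z>.0625)&(z<.09)][:,:2]),rect(W[m&(z>.03)][:,:2]))
    p=W[m&(z>.066)&(z<.085)]; print(len(p),p.mean(0))
    q=seg(C[n],.06,(.36,.56,-.40,-.2),lambda h,r:(h[...,2]<130)); print('pile',rect(q))
  except Exception as e: print(e)
def grid(im,n,x1,y1,mm):
    return im
def o(n,z,b,w):
    mm=(b[3]-b[2])/w*1000; im=ortho(C[n],z,*b,mm)[:w-1,:w-1].copy()
    for x in np.arange(b[0]+.02,b[1],.02): cv2.line(im,(0,int((b[1]-x)/mm*1000)),(w,int((b[1]-x)/mm*1000)),(255,255,255),1)
    for y in np.arange(b[2]+.02,b[3],.02): cv2.line(im,(int((b[3]-y)/mm*1000),0),(int((b[3]-y)/mm*1000),w),(255,255,255),1)
    return im
B=(.38,.54,-.38,-.22); T=(.40,.52,.09,.21)
im=np.hstack([o('top',.074,B,390),o('side',.074,B,390)])
cv2.imwrite('pics/tester.png',im[...,::-1])
```

```text
tape {'c': (457.1, 148.9), 'd': (59.4, 61.3)}
top {'c': (464.6, -311.6), 'size': (95.9, 60.7), 'long_deg': 65.9} {'c': (485.3, -281.2), 'size': (181.9, 69.5), 'long_deg': 56.0}
676 [ 0.46508956 -0.31019181  0.07644801]
pile {'c': (438.5, -283.0), 'size': (166.0, 157.0), 'long_deg': -90.0}
side {'c': (466.7, -316.4), 'size': (95.9, 59.5), 'long_deg': 64.9} {'c': (486.9, -284.4), 'size': (181.0, 69.4), 'long_deg': 57.5}
1172 [ 0.46560342 -0.32214207  0.07599098]
pile {'c': (464.7, -332.6), 'size': (149.1, 80.9), 'long_deg': 64.5}
```

View pics/tester.png

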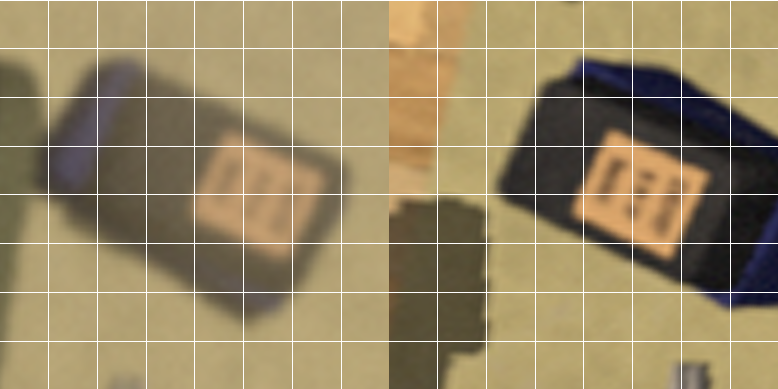

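The tester lies on the case with its long axis at about 65°, centre about (0.465, −0.312) and top at about 0.074. The tape reads as centred in its dish. Approaching the tester with yaw 65°.

Request:
{"fn": "servo_tool", "kwargs": {
  "plan": [
    [100,0.001,0.058,0,0,0,0],
    [100,0.002,0.058,0,0,0,0],
    [100,0.002,0.058,0,0,0,0],
    [100,0.001,0.059,0,0,0,0],
    [100,0,0,0,0,0,-0.162],
    [100,0,0,0,0,0,-0.162],
    [100,0,0,0,0,0,-0.162],
    [100,0,0,0,0,0,-0.162]
  ],
  "force": 30
}}

```text
time_s: 14.4
ee_pos: [0.4656, -0.3125, 0.1608]
eef_rot: [-3.141, -0.0, 0.654]
force: [-0.7, 0.1, -0.3]
grip_width: 0.0941
grip_force: 0.0
```

Request:
{"fn": "servo_tool", "kwargs": {
  "plan": [
    [100,0,0,0,0,0,-0.162],
    [100,0,0,0,0,0,-0.162],
    [100,0,0,0.02,0,0,-0.162],
    [100,0,0,0.03,0,0,0],
    [100,0,0,0.03,0,0,0],
    [100,0,0,0,0,0,0],
    [100,0,0,0,0,0,0],
    [100,0,0,0,0,0,0]
  ]
}}

```text
time_s: 15.4
ee_pos: [0.4658, -0.3134, 0.0822]
eef_rot: [3.14, 0.0, 1.134]
force: [0.0, 0.8, -0.3]
grip_width: 0.0938
grip_force: 0.0
```

Run:
```python
from h import *
o=ctrl.get_obs(); print(o['ee_pos'],o['eef_rot'],o['qpos'])
C={n:dict(np.load(n+'.npz')) for n in('top','side')}
for n in C:
  try: print(n,'label',rect(seg(C[n],.074,(.40,.50,-.36,-.28),lambda h,r:(h[...,0]<17)&(h[...,2]>(145 if n=='top' else 120))&(h[...,1]>(75 if n=='top' else 100)))))
  except Exception as e: print(e)
```

```text
[ 0.46580856 -0.31343918  0.08222169] [3.13960376e+00 4.10689166e-04 1.13398554e+00] [-6.57552401e-01  4.53950596e-01  1.61455743e+00  3.95941549e-05
  1.07105407e+00 -2.20760961e-01]
top label {'c': (459.6, -325.2), 'size': (44.2, 38.1), 'long_deg': 64.1}
side label {'c': (460.5, -322.8), 'size': (46.5, 39.6), 'long_deg': 65.6}
```

Request:
{"fn": "servo_tool", "kwargs": {
  "plan": [
    [100,0,0,0.018,0,0,0],
    [100,0,0,0.009,0,0,0],
    [100,0,0,0.0015,0,0,0],
    [0,0,0,0,0,0,0],
    [0,0,0,0,0,0,0],
    [0,0,0,0,0,0,0],
    [0,0,0,0,0,0,0],
    [0,0,0,0,0,0,0]
  ],
  "force": 30
}}

```text
time_s: 16.4
ee_pos: [0.4651, -0.3132, 0.0526]
eef_rot: [-3.141, 0.0, 1.134]
force: [-1.6, 1.8, 4.6]
grip_width: 0.0609
grip_force: 31.1
```

Request:
{"fn": "servo_tool", "kwargs": {
  "plan": [
    [0,0,0,-0.005,0,0,0],
    [0,0,0,-0.01,0,0,0],
    [0,0,0,-0.02,0,0,0],
    [0,0,0,-0.04,0,0,0],
    [0,0,0,-0.02,0,0,0],
    [0,0,0,0,0,0,0],
    [0,0,0,0,0,0,0],
    [0,0,0,0,0,0,0]
  ]
}}

```text
time_s: 17.4
ee_pos: [0.4649, -0.3129, 0.1463]
eef_rot: [-3.14, -0.0, 1.134]
force: [-0.5, 0.8, -0.3]
grip_width: 0.0607
grip_force: 30.0
```

Run:
```python
from h import *
for n in('top','side'):
    c=grab(n); cv2.imwrite(f'pics/{n}4.png',c['pixels'][...,::-1])
o=ctrl.get_obs(); print(o['ee_pos'],o['eef_rot'])
W=cloud(dict(np.load('side.npz'))); z=W[...,2]; m=(W[...,0]>.36)&(W[...,0]<.57)&(W[...,1]>-.40)&(W[...,1]<-.2)
print('case',rect(W[m&(z>.042)&(z<.07)][:,:2]),W[m&(z>.045)&(z<.06)].mean(0))
b=cv2.imread('pics/side4.png')[230:400,180:360]; d=cv2.imread('pics/top4.png')[160:260,390:490]
cv2.imwrite('pics/g4.png',np.hstack([cv2.resize(b,(400,378)),cv2.resize(d,(378,378))]))
```

```text
[ 0.46503142 -0.31300969  0.14659341] [-3.14039693e+00 -3.03929036e-04  1.13381340e+00]
case {'c': (492.7, -285.2), 'size': (191.5, 66.5), 'long_deg': 49.2} [ 0.46835819 -0.31823995  0.05227616]
```

View pics/g4.png

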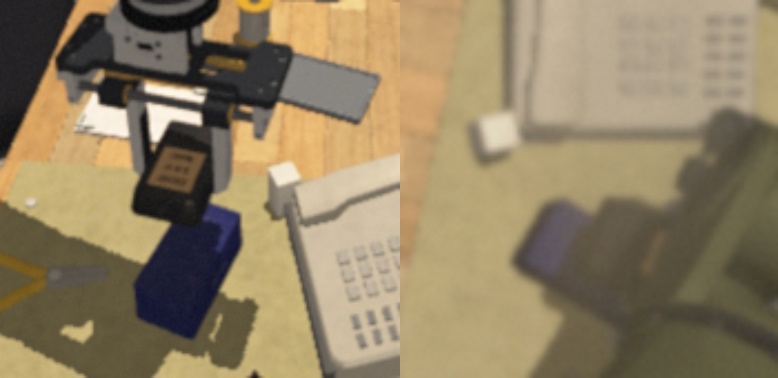

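The tester is held level and the navy case stands uncovered. Rotate to the tray heading (146.7°), then move over the tray.

Request:
{"fn": "servo_tool", "kwargs": {
  "plan": [
    [0,0,0,0,0,0,-0.178],
    [0,0,0,0,0,0,-0.178],
    [0,0,0,0,0,0,-0.178],
    [0,0,0,0,0,0,-0.178],
    [0,0,0,0,0,0,-0.178],
    [0,0,0,0,0,0,-0.178],
    [0,0,0,0,0,0,-0.178],
    [0,0,0,0,0,0,-0.18]
  ]
}}

```text
time_s: 18.5
ee_pos: [0.4651, -0.3131, 0.1469]
eef_rot: [3.142, -0.001, 2.566]
force: [0.0, -0.0, -1.1]
grip_width: 0.0606
grip_force: 30.0
```

Request:
{"fn": "servo_tool", "kwargs": {
  "plan": [
    [0,-0.003,0.04,0,0,0,0],
    [0,-0.003,0.053,0,0,0,0],
    [0,-0.003,0.053,0,0,0,0],
    [0,-0.003,0.053,0,0,0,0],
    [0,-0.003,0.053,0,0,0,0],
    [0,-0.002,0.04,0,0,0,0],
    [0,0,0.025,0,0,0,0],
    [0,0,0,0,0,0,0]
  ]
}}

```text
time_s: 19.5
ee_pos: [0.6539, -0.0563, 0.1465]
eef_rot: [-3.141, -0.001, 2.562]
force: [-0.1, -0.7, -0.8]
grip_width: 0.0607
grip_force: 30.0
```

Run:
```python
from h import *
for n in('top','side'):
    c=grab(n)
o=ctrl.get_obs(); p=o['ee_pos']; print(p,o['eef_rot'],o['qpos'])
y=o['eef_rot'][2]; d=np.array([.653,-.058])-p[:2]; print('tool dx,dy',d@[np.cos(y),np.sin(y)],d@[np.sin(y),-np.cos(y)], 'turn',-(np.radians(146.7)-y))
for n in('side','top'):
    W=cloud(dict(np.load(n+'.npz'))); q=W.reshape(-1,3)-p; a=q[:,:2]@[np.cos(y),np.sin(y)]; b=q[:,:2]@[np.sin(y),-np.cos(y)]
    k=(abs(a)<.045)&(abs(b)<.024)&(q[:,2]>-.01)&(q[:,2]<.04)&(abs(a)>.015); A=np.c_[a[k],b[k],np.ones(k.sum())]; s=np.linalg.lstsq(A,q[k,2],rcond=None)[0]; print(n,k.sum(),'slopes',s)
c=dict(np.load('top.npz'))
for n in('top','side'):
  c=dict(np.load(n+'.npz'))
  for v in(30,45,60):
    try: print(n,'case',rect(seg(c,.05,(.38,.56,-.40,-.2),lambda h,r:((r[...,2]>r[...,0]-5)&(h[...,2]<130)),.5,5)));break
    except Exception as e: print(e)
cv2.imwrite('pics/top5.png',dict(np.load('top.npz'))['pixels'][...,::-1]);
im=np.hstack([ortho(dict(np.load('top.npz')),.05,.38,.55,-.38,-.20,.5),ortho(dict(np.load('side.npz')),.05,.38,.55,-.38,-.20,.5)])
cv2.imwrite('pics/case.png',im[...,::-1])
```

```text
[ 0.65326038 -0.0580505   0.14683976] [-3.14110336e+00 -7.17617847e-04  2.55988127e+00] [-1.44408099e-01  5.84776566e-01  1.25282881e+00 -1.44417793e-04
  1.30484459e+00 -1.13345520e+00]
tool dx,dy 0.00024529978133167144 -0.00010087427884318568 turn -0.0005167414720457231
side 211 slopes [-0.00054679  0.00543174  0.02412277]
top 2 slopes [-0.92916113  0.73447679  0.04447367]
top case {'c': (482.7, -275.4), 'size': (52.9, 39.4), 'long_deg': -34.7}
side case {'c': (464.7, -325.7), 'size': (139.1, 72.0), 'long_deg': 57.5}
```

Request:
{"fn": "servo_tool", "kwargs": {
  "plan": [
    [0,0,0,0.03,0,0,0],
    [0,0,0,0.04,0,0,0],
    [0,0,0,0.035,0,0,0],
    [0,0,0,0.015,0,0,0],
    [0,0,0,0.01,0,0,0],
    [0,0,0,0,0,0,0],
    [0,0,0,0,0,0,0],
    [0,0,0,0,0,0,0]
  ]
}}

```text
time_s: 20.6
ee_pos: [0.654, -0.0577, 0.0183]
eef_rot: [3.141, 0.001, 2.56]
force: [0.6, 0.3, -1.4]
grip_width: 0.061
grip_force: 30.0
```

Request:
{"fn": "servo_tool", "kwargs": {
  "plan": [
    [0,0,0,0.005,0,0,0],
    [0,0,0,0.0025,0,0,0],
    [0,0,0,0,0,0,0],
    [85,0,0,0,0,0,0],
    [85,0,0,0,0,0,0],
    [85,0,0,0,0,0,0],
    [85,0,0,-0.02,0,0,0],
    [85,0,0,-0.05,0,0,0]
  ]
}}

```text
time_s: 21.6
ee_pos: [0.6526, -0.0575, 0.0799]
eef_rot: [-3.14, -0.003, 2.56]
force: [0.3, 0.3, 1.1]
grip_width: 0.0799
grip_force: 0.0
```

View pics/case.png

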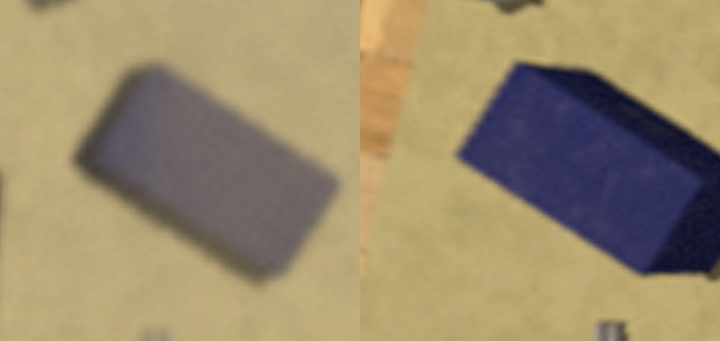

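Request:
{"fn": "servo_tool", "kwargs": {
  "plan": [
    [100,0,0,-0.06,0,0,0],
    [100,0,-0.02,-0.02,0,0,0],
    [100,0.003,-0.05,0,0,0,0],
    [100,0.003,-0.055,0,0,0,0],
    [100,0.003,-0.055,0,0,0,0],
    [100,0.003,-0.055,0,0,0,0],
    [100,0.003,-0.055,0,0,0,0],
    [100,0.003,-0.023,0,0,0,0]
  ]
}}

```text
time_s: 22.6
ee_pos: [0.4651, -0.3114, 0.1615]
eef_rot: [-3.141, 0.002, 2.558]
force: [0.1, 1.4, 0.5]
grip_width: 0.0941
grip_force: 0.0
```

Request:
{"fn": "servo_tool", "kwargs": {
  "plan": [
    [100,0,0,0,0,0,0.172],
    [100,0,0,0,0,0,0.172],
    [100,0,0,0,0,0,0.172],
    [100,0,0,0,0,0,0.172],
    [100,0,0,0,0,0,0.172],
    [100,0,0,0,0,0,0.172],
    [100,0,0,0,0,0,0.172],
    [100,0,0,0,0,0,0.172]
  ]
}}

```text
time_s: 23.6
ee_pos: [0.4667, -0.3094, 0.1614]
eef_rot: [3.14, 0.0, 1.178]
force: [0.1, 0.5, -0.8]
grip_width: 0.0943
grip_force: 0.0
```

```bash
cat > rem.py <<'E'
import sys
from h import *
X,Y,D=map(float,sys.argv[1:4]); o=ctrl.get_obs(); p=o['ee_pos']; y=o['eef_rot'][2]; d=np.array([X,Y])-p[:2]
print(p,y,'turn',-(np.radians(D)-y)); y=np.radians(D)
print('after turn dx,dy',d@[np.cos(y),np.sin(y)],d@[np.sin(y),-np.cos(y)],'qpos',o['qpos'].round(2))
E
python3 rem.py .466 -.310 58
python3 - <<'E'
from h import *
c=grab('top')
print('tape',circ(seg(c,.025,(.41,.51,.10,.20),lambda h,r:(h[...,2]<110))))
print('tdish',circ(seg(c,.009,(.40,.52,.09,.21),lambda h,r:~((h[...,0]<23)&(h[...,1]>62)),.5,9)))
print('tray',rect(seg(c,.009,(.57,.74,-.14,.02),lambda h,r:(h[...,1]<60)&(h[...,2]<170),.5,7)))
W=cloud(c);z=W[...,2];m=(W[...,0]>.58)&(W[...,0]<.73)&(W[...,1]>-.13)&(W[...,1]<.0)&(z>.022)&(z<.05); print('tester',rect(W[m][:,:2]),np.median(W[m],0))
im=np.hstack([ortho(c,.02,.58,.73,-.14,.01,.4)[:374,:374],ortho(c,.015,.385,.535,.075,.225,.4)[:374,:374]])
cv2.imwrite('pics/p5.png',im[...,::-1])
E
```

```text
[ 0.46670516 -0.30937916  0.16144573] 1.1781271156199251 turn 0.1658361494632139
after turn dx,dy -0.0009001811253177247 -0.00026900985186798014 qpos [-0.65  0.36  1.55  0.    1.23 -0.26]
tape {'c': (457.0, 149.1), 'd': (53.9, 55.4)}
tdish {'c': (460.2, 149.4), 'd': (88.6, 91.1)}
tray {'c': (654.1, -57.3), 'size': (124.3, 85.5), 'long_deg': -33.5}
tester {'c': (651.9, -56.6), 'size': (94.6, 58.4), 'long_deg': -32.9} [ 0.65121397 -0.05642294  0.03055574]
```

View pics/p5.png

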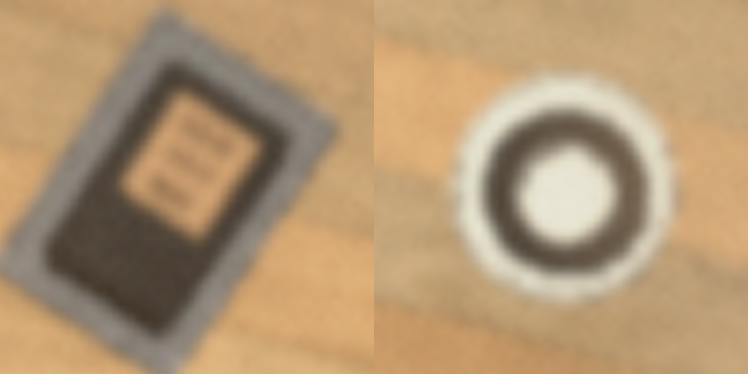

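The tester sits centred in the tray and the tape in its dish. Now I'll grasp the case.

Request:
{"fn": "servo_tool", "kwargs": {
  "plan": [
    [100,0,0,0,0,0,0.166],
    [100,-0.001,0,0.05,0,0,0],
    [100,0,0,0.05,0,0,0],
    [100,0,0,0.03,0,0,0],
    [100,0,0,0.011,0,0,0],
    [100,0,0,0,0,0,0],
    [0,0,0,0,0,0,0],
    [0,0,0,0,0,0,0]
  ],
  "force": 35
}}

```text
time_s: 24.65
ee_pos: [0.4665, -0.3105, 0.02]
eef_rot: [3.14, 0.0, 1.018]
force: [-0.7, 0.3, -0.3]
grip_width: 0.0772
grip_force: 0.0
```

Request:
{"fn": "servo_tool", "kwargs": {
  "plan": [
    [0,0,0,0,0,0,0],
    [0,0,0,0,0,0,0],
    [0,0,0,0,0,0,0],
    [0,0,0,0,0,0,0],
    [0,0,0,-0.01,0,0,0],
    [0,0,0,-0.03,0,0,0],
    [0,0,0,-0.04,0,0,0],
    [0,0,0,-0.04,0,0,0]
  ]
}}

```text
time_s: 25.65
ee_pos: [0.4658, -0.3099, 0.1402]
eef_rot: [-3.141, -0.0, 1.018]
force: [1.4, -0.2, -4.5]
grip_width: 0.06
grip_force: 34.9
```

Request:
{"fn": "servo_tool", "kwargs": {
  "plan": [
    [0,0,0,0,0,0,0.174],
    [0,0,0,0,0,0,0.174],
    [0,0,0,0,0,0,0.174],
    [0,0,0,0,0,0,0.174],
    [0,0,0,0,0,0,0.174],
    [0,0,0,0,0,0,0.174],
    [0,0,0,0,0,0,0.174],
    [0,0,0,0,0,0,0.175]
  ]
}}

```text
time_s: 26.65
ee_pos: [0.4659, -0.31, 0.139]
eef_rot: [-3.141, 0.0, -0.381]
force: [-1.1, -0.1, -3.7]
grip_width: 0.0597
grip_force: 34.9
```

Request:
{"fn": "servo_tool", "kwargs": {
  "plan": [
    [0,-0.0196,-0.0358,0,0,0,0],
    [0,-0.0196,-0.0358,0,0,0,0],
    [0,-0.0196,-0.0358,0,0,0,0],
    [0,-0.0196,-0.0358,0,0,0,0],
    [0,-0.0196,-0.0358,0,0,0,0],
    [0,-0.0196,-0.0358,0,0,0,0],
    [0,0,0,0.03,0,0,0],
    [0,0,0,0.03,0,0,0]
  ]
}}

```text
time_s: 27.65
ee_pos: [0.4354, -0.0667, 0.0786]
eef_rot: [-3.141, -0.001, -0.374]
force: [0.1, -0.2, -3.3]
grip_width: 0.0594
grip_force: 34.9
```

```bash
python3 rem.py .435 -.067 -21.5
python3 - <<'E'
from h import *
from h import cloud
o=ctrl.get_obs(); p=o['ee_pos']; y=o['eef_rot'][2]
for n in('side','top'):
    c=grab(n); W=cloud(c); q=W.reshape(-1,3)-p; a=q[:,:2]@[np.cos(y),np.sin(y)]; b=q[:,:2]@[np.sin(y),-np.cos(y)]
    k=(abs(a)<.075)&(abs(b)<.05)&(q[:,2]>.022)&(q[:,2]<.042)
    k2=k&(abs(b)<.028)&(abs(a)<.055)
    if k2.sum()>20:
        A=np.c_[a[k2],b[k2],np.ones(k2.sum())]; print(n,k2.sum(),'slopes',np.linalg.lstsq(A,q[k2,2],rcond=None)[0],'extent a',np.percentile(a[k&(abs(b)<.03)],[2,98]),'b',np.percentile(b[k],[2,98]))
cv2.imwrite('pics/side6.png',dict(np.load('side.npz'))['pixels'][...,::-1])
E
```

```text
[ 0.43543872 -0.06671139  0.0786416 ] -0.37405908719179637 turn 0.0011867019869845064
after turn dx,dy -0.00030241769153829053 0.0004293202316534239 qpos [-0.24  0.22  1.95 -0.    0.97  1.71]
side 377 slopes [ 0.00110473 -0.00677985  0.03353312] extent a [-0.04903229  0.05912926] b [-0.02887128  0.04333978]
```

View pics/side6.png

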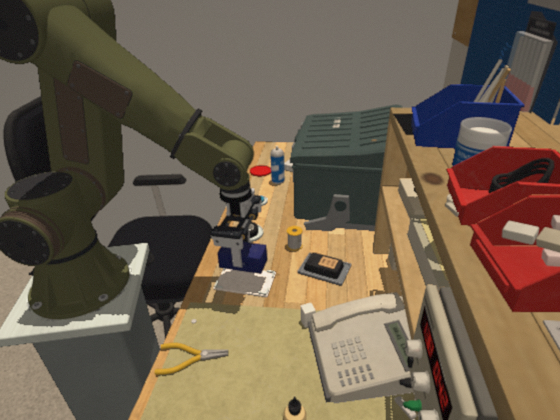

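The case is level and above the board, and relay and spool are standing. Lower it and release.

Request:
{"fn": "servo_tool", "kwargs": {
  "plan": [
    [0,-0.001,0,0.02,0,0,0],
    [0,0,0,0.02,0,0,0],
    [0,0,0,0.008,0,0,0],
    [0,0,0,0.004,0,0,0],
    [0,0,0,0,0,0,0],
    [0,0,0,0,0,0,0],
    [0,0,0,0,0,0,0],
    [0,0,0,0,0,0,0]
  ]
}}

```text
time_s: 28.75
ee_pos: [0.4345, -0.0668, 0.0271]
eef_rot: [-3.142, -0.0, -0.375]
force: [0.3, 0.8, -3.4]
grip_width: 0.0598
grip_force: 34.9
```

Request:
{"fn": "servo_tool", "kwargs": {
  "plan": [
    [0,0,0,0.001,0,0,0],
    [0,0,0,0,0,0,0],
    [95,0,0,0,0,0,0],
    [95,0,0,0,0,0,0],
    [95,0,0,0,0,0,0],
    [95,0,0,0,0,0,0],
    [95,0,0,-0.02,0,0,0],
    [95,0,0,-0.05,0,0,0]
  ]
}}

```text
time_s: 29.75
ee_pos: [0.4333, -0.0666, 0.0953]
eef_rot: [3.141, 0.004, -0.375]
force: [0.6, -0.1, -0.3]
grip_width: 0.0889
grip_force: 0.0
```

Request:
{"fn": "servo_tool", "kwargs": {
  "plan": [
    [95,0,0,-0.06,0,0,0],
    [95,0,0.02,-0.05,0,0,0],
    [95,0.02,0.05,0,0,0,0],
    [95,0.02,0.05,0,0,0,0],
    [95,0.02,0.05,0,0,0,0],
    [95,0.02,0.05,0,0,0,0],
    [95,0,0,0,0,0,0],
    [95,0,0,0,0,0,0]
  ]
}}

```text
time_s: 30.75
ee_pos: [0.4281, -0.3003, 0.2056]
eef_rot: [-3.141, 0.001, -0.375]
force: [-0.5, 1.1, 0.3]
grip_width: 0.0893
grip_force: 0.0
```

Run:
```python
from h import *
print(ctrl.get_obs()['ee_pos'])
for n in('top','side'):
    c=grab(n); W=cloud(c);z=W[...,2];m=(W[...,0]>.34)&(W[...,0]<.53)&(W[...,1]>-.16)&(W[...,1]<.04)&(z>.045)&(z<.07); print('case',rect(W[m][:,:2]) if m.sum()>5 else 0)
C={n:dict(np.load(n+'.npz')) for n in('top','side')}
a=ortho(C['top'],.012,.34,.53,-.16,.03,.49)[:385,:385]; b=ortho(C['side'],.012,.34,.53,-.16,.03,.49)[:385,:385]
cv2.imwrite('pics/case7.png',np.hstack([a,b])[...,::-1]); 
cv2.imwrite('pics/fin.png',cv2.resize(np.vstack([C['side']['pixels'][140:420,160:440],C['top']['pixels'][140:280,130:410]])[...,::-1],(400,600)))
```

```text
[ 0.42811257 -0.30031002  0.20561802]
case {'c': (435.2, -67.5), 'size': (113.6, 60.2), 'long_deg': -22.8}
case {'c': (462.3, -80.5), 'size': (61.7, 56.8), 'long_deg': 66.9}
```

View pics/case7.png

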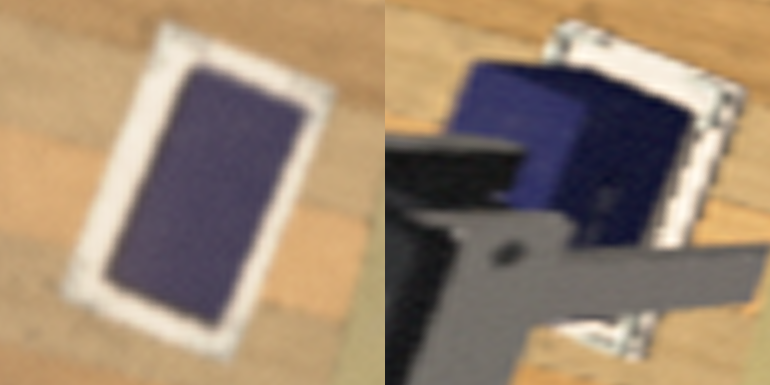

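View pics/fin.png

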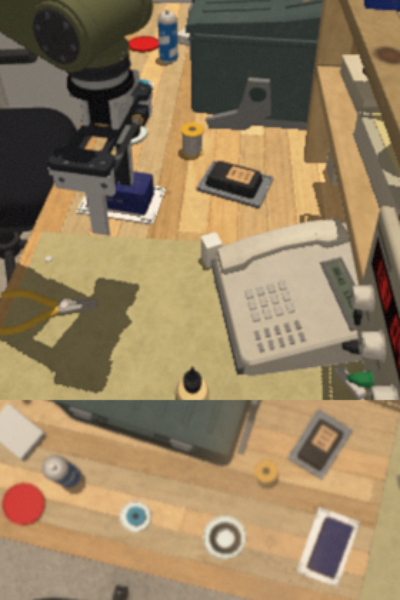

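The case is centred on the board: it reads (435, −67.5) mm against the board's (435.5, −67). All four items sit inside their places, and relay and spool are standing. Handing in.

```bash
python3 -c "
from station import ctrl
print(ctrl.hand_in())"
```

```text
the job is handed in; nothing more can be done
None
```

The job is handed in at about 31 s of the 128 s allowed: the reel, tape roll, tester and navy case each lie flat inside their own places, and the relay and spool were left untouched.

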